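# Nudge the grinder's mounting plate onto its locating pins

## Task

The aluminium mounting plate for the bench grinder has been laid askew on the steel base that is bolted to the bench, and is propped up on the base's two locating pins. Push the plate sideways with the fingertips until its two locating holes drop over the pins and it lies flat on the base all round. Only push it about - do not pick it up, lift it or tip it up - and leave the sockets, the wrench and the wheel flange beside it where they are.

Things in the scene. Friction and masses are not known exactly. Their poses are not given: they have to be found in the camera images.
- base: Dark steel machine base, a flat slab 180 mm (its x) by 240 mm (its y) by 15 mm thick, fixed to the bench with flush screws. Origin: centre of its underside, on the bench; z up. Two 9 mm tall locating pins stand on its top at x = +40, y = +60 and -60 mm (its own axes). At the start the plate hides them.
- plate: Loose aluminium plate 130 mm (its x) by 180 mm (its y) by 8 mm, about 0.5 kg. Origin: centre of its underside; z up. Starts propped on both pin tips and its -x edge, tilted about 0.1 rad, 18 to 26 mm off towards the base's +x, up to 20 mm off in y, turned up to 0.2 rad. Seated, it is flat, centred on the base (margins 25 mm in x, 30 mm in y), axes parallel, origin 15 mm above the bench.
- hole_left (a point): Centre, on the underside, of the plate's locating hole at its own x = +40, y = +60 mm: round, 14 mm diameter, right through; goes over pin_left. (The four small dark 8 mm bolt threads nearer the plate's middle are blind.)
- hole_right (a point): Centre, on the underside, of the plate's other locating hole, at its own x = +40, y = -60 mm, 14 mm diameter; goes over pin_right.
- pin_left (a point): Tip of the base's bullet-nosed steel pin at the base's x = +40, y = +60 mm; 10 mm diameter for 5 mm above the base's top, then tapering to 5 mm at the tip, which is 24 mm above the bench.
- pin_right (a point): Tip of the base's other, like pin, at the base's x = +40, y = -60 mm.
- socket_deep: Bystander: deep chrome socket standing upright, 28 mm diameter, 78 mm tall, beyond the base's +y end. Origin: centre of its underside.
- socket_short: Bystander: short chrome socket standing upright, 34 mm diameter, 40 mm tall, beyond the base's +y end. Origin: centre of its underside.
- wrench: Bystander: steel wrench 190 mm long lying flat beyond the base's -y end. Origin: its middle, on the underside; x along it.
- flange: Bystander: round steel grinding-wheel flange, 76 mm diameter, 16 mm high, lying on the bench near the base's -y end. Origin: centre of its underside.
Mind the look-alikes: they are no part of the job. Of the things shaped like the plate, the aluminium one is meant.

How it is judged:
By the outcome, as a careful person would: the job done as asked, in the order asked, and still so for the second after the job is handed in, with the robot touching nothing.
It also fails if it takes over 72 s, if anything falls off the work surface, if the arm or the gripper's body presses on something with over 40 N, if the wrist force passes 120 N, or if a joint passes its speed limit or range.

## Robot

A 7-joint arm with a two-finger parallel gripper is mounted at the origin on the work surface. World frame = base frame: x ahead of the robot, y to its left, z up, the work surface at z = 0. Lengths are in m, angles in rad, forces in N, time in s.
With the tool pointing down it reaches from about 0.425 to 1.025 m from the base axis. Payload 9.4 kg.
Tool frame: the origin (TCP) lies where the fingers leave the gripper's body, on its centre line; the fingertips stand env.tips_ahead ahead of it and the grasp point (between the pads) lies 54 mm ahead of it (env.tips_ahead is the distance from the TCP to the fingertips, in m); z points along the fingers, y is the line along which they close (so a half turn about z gives the same grasp; the last joint's range is limited). The gripper opens to 85 mm and grips with 20 to 120 N. Pads are 22 mm wide; open, the fingers measure 114 mm over their backs; the gripper's body (76 mm by 85 mm) begins 54 mm behind the grasp point. The pads swing forward as they close: fully open they stand 13 mm farther back than shut.
Start: joints at [-0.077, 0.599, -0.003, 1.599, 0.002, 0.943, -0.08], TCP at [0.725, -0, 0.304] pointing down, gripper open.
Joint ranges: [-2.57, 2.57], [-0.35, 1.97], [-1.29, 1.29], [0.11, 2.56], [-1.05, 4.19], [0.11, 1.86], [-2.63, 2.63]. Speed limits (rad/s): [2.22, 2.22, 3.01, 3.01, 3.14, 3.14, 3.14].

## Interface

Orientations are given as a unit quaternion [w, x, y, z].
In Python, from cell import env, optics gives the robot as it stands.
- The arm moves only by the tool play_rows, never from a script. Its argument "series" is a list of rows, each a list of 7 numbers: the shift along the tool's x, y, z normalised to -1 to 1, where 1 is 0.12 m, then the turn, a rotation vector about the tool's x, y, z normalised to -1 to 1, where 1 is 45 degrees, then the gripper command: -1 is shut, 1 is fully open, values between are in proportion. In form: [[dx, dy, dz, wx, wy, wz, gripper], ...]. A call has 1 to 8 rows; each row shifts and turns the commanded pose from where the row before left it, along the tool's axes as they then stand; what a row does not reach is not made up. A row lasts 1/8 s, in which the tool goes at most 62.5 mm and 10.7 degrees, less where a joint would pass 70% of its speed; a pose out of reach is approached as far as the arm can. A call with a number of a shift or a turn outside -1 to 1 is refused whole. A call with a gripper value outside its range is refused whole. The fingers move at their own pace and stop on an object; "newtons" is the grip in N (left out, the last holds). Time passes only in rows, so rows that do not move let the fingers close. It gives the time, the measured TCP pose, the force, the opening and the grip force at its end, in the units of the state.
- env.sense(): the state, without advancing time (a new reading comes with each control period).
- optics.grab_frame(name): name is "scene" or "side" or "wrist"; returns a dict with "color" (384x512x3 uint8, blue, green, red), "mtx" (3x3 intrinsics, pixels), "dist_coeffs" ([k1, k2, p1, p2, k3] as OpenCV has them; the pictures are not rectified), "extrinsics" (4x4, takes a point from world to camera coordinates). Camera axes: x right, y down, z forward; pixel columns grow to the right and rows downward; lengths in m; the calibration is good to about 2 mm. A picture is of the moment at which its call begins. There is no depth.
- env.sign_off(): hands the job in; it is judged then, once.
The state is a dict: "t": time; "q": joint angles; "qvel": joint speeds; "joint_torque": joint torques, N m; "tcp_pos": TCP position; "ee_rot": TCP orientation; "wrist_force": force on the tool from outside, world axes, zero at the start; "wrist_torque": the same for the moment, N m; "finger_gap": finger opening in m; "gripper_force": force on a finger pad.
Only numpy, scipy, OpenCV 4.12 (cv2) and the standard library are available. Lean on these libraries where they do the work, as an engineer would, in place of code of your own. Each camera call takes 0.05 s, during which the arm holds its last target. There are 200 camera calls.

## Working session

There is one attempt and no reset: what is moved stays moved. The work goes in short steps, Python scripts to look and compute and a tool call to move; the robot and the scene stay as the last step left them, time stands still between calls to the robot, and variables do not carry over. Pictures are saved under pics/ and viewed, at most 10 in all, crops included, and the job is handed in when it is done.

Besides the shell and the picture viewer there is one more tool, called after "Emit:" by a JSON object that holds its "fn" and its "kwargs", one argument or row to a line. play_rows: Moves the arm, as the interface text tells. Scaled input: -1 to 1 covers 0.12 m each way for a shift and 45 degrees each way for a turn. Its arguments: {"type":"object","properties":{"series":{"type":"array"},"newtons":{"type":"number"}},"required":["series"]}

```bash
mkdir -p pics; ls; cat > h.py <<'E'
import numpy as np, cv2, sys
sys.path.insert(0,'.')
from cell import env, optics
def grab(n,f=None):
    d=optics.grab_frame(n)
    if f: cv2.imwrite('pics/'+f,d['color'])
    return d
def ray(d,uv,z):
    uv=np.asarray(uv,float).reshape(-1,1,2)
    p=cv2.undistortPoints(uv,np.array(d['mtx']),np.array(d['dist_coeffs'])).reshape(-1,2)
    E=np.array(d['extrinsics']);R,t=E[:3,:3],E[:3,3]
    c=-R.T@t; r=np.c_[p,np.ones(len(p))]@R
    z=np.broadcast_to(z,len(p))
    return c+r*((z-c[2])/r[:,2])[:,None]
def proj(d,P):
    E=np.array(d['extrinsics'])
    return cv2.projectPoints(np.asarray(P,float).reshape(-1,1,3),cv2.Rodrigues(E[:3,:3])[0],E[:3,3],np.array(d['mtx']),np.array(d['dist_coeffs']))[0].reshape(-1,2)
E
python3 - <<'E'
from h import *
a=grab('scene','s0.png');b=grab('side','d0.png');c=grab('wrist','w0.png')
cv2.imwrite('pics/all0.png',np.hstack([cv2.resize(x['color'],(400,300)) for x in (b,c)]))
print(env.sense(),env.tips_ahead)
for d in (a,b,c):
    E=np.array(d['extrinsics']);print(-E[:3,:3].T@E[:3,3],d['mtx'][0][0],E[2,:3])
E
```

```text
pics
{'t': 0.15, 'q': array([-0.07671265,  0.59995758, -0.00253529,  1.59993774,  0.0018253 ,
        0.94289964, -0.07980357]), 'qvel': array([ 1.40408832e-03, -1.21885060e-03,  5.35224519e-04, -9.86792826e-04,
        4.37506570e-05, -1.11214958e-03, -2.57720848e-03]), 'joint_torque': array([ 2.03994307e-03, -7.76993966e+01,  1.56661626e+00, -2.58236039e+01,
        1.25704729e-02,  6.78423472e-03, -1.49589243e-05]), 'tcp_pos': array([7.24736648e-01, 4.46408343e-07, 3.03206679e-01]), 'ee_rot': array([-3.72187234e-04,  7.07079921e-01,  7.07133385e-01, -4.71178141e-04]), 'wrist_force': array([ 0.05987397, -0.34992783, -0.07848987]), 'wrist_torque': array([-0.00245524,  0.01629514, -0.00462068]), 'gripper_force': 0.0, 'finger_gap': 0.0853459842275291} 0.0726
[0.92395864 0.39538338 0.78816032] 404.11910151378623 [-0.37587632 -0.41064114 -0.83071707]
[ 0.56518933 -0.70836765  0.60594596] 382.3435522284185 [ 0.05716083  0.79655606 -0.60185637]
[0.72484223 0.072337   0.37340431] 343.47276910563005 [-0.00290846 -0.28464111 -0.95862974]
```

View pics/s0.png

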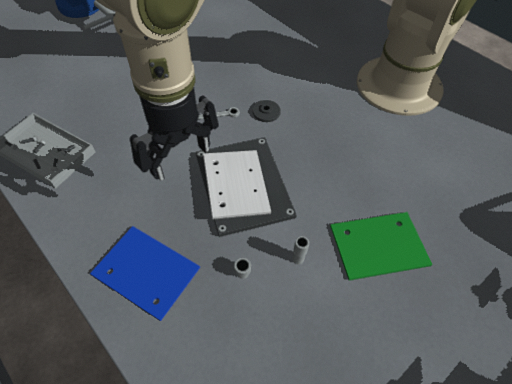

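View pics/all0.png

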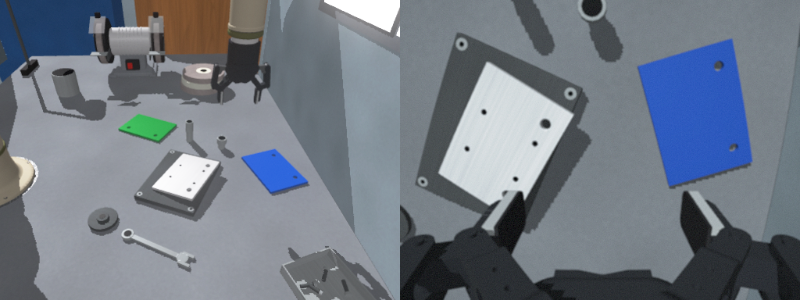

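```bash
cat >> h.py <<'E'
def quad(mask):
    cs=cv2.findContours(mask,cv2.RETR_EXTERNAL,cv2.CHAIN_APPROX_NONE)[0]
    c=max(cs,key=cv2.contourArea); h=cv2.convexHull(c)
    q=h
    for e in np.arange(1,40,.5):
        q=cv2.approxPolyDP(h,e,True)
        if len(q)<=4: break
    q=q.reshape(-1,2).astype(float)
    # refine: fit lines to the contour points near each side
    P=c.reshape(-1,2).astype(float); L=[]
    for i in range(len(q)):
        a,b=q[i],q[(i+1)%len(q)]; u=(b-a)/np.linalg.norm(b-a); n=np.array([-u[1],u[0]])
        s=(P-a)@u/np.linalg.norm(b-a); k=(abs((P-a)@n)<2.5)&(s>.08)&(s<.92)
        l=cv2.fitLine(P[k].astype(np.float32),cv2.DIST_HUBER,0,.01,.01).ravel(); L.append(l)
    out=[]
    for i in range(len(q)):
        l,m=L[i-1],L[i]; t=np.linalg.solve(np.c_[l[:2],-m[:2]],m[2:]-l[2:]); out.append(l[2:]+t[0]*l[:2])
    return np.array(out),cv2.contourArea(c)
E
python3 - <<'E'
from h import *
d=dict(grab('scene')); im=d['color']
x0,y0,w,h=170,120,150,130
cr=cv2.resize(im[y0:y0+h,x0:x0+w],None,fx=4,fy=4,interpolation=cv2.INTER_CUBIC)
g=cv2.cvtColor(cr,cv2.COLOR_BGR2GRAY)
cv2.imwrite('pics/crop0.png',cr)
q,a=quad((g>165).astype(np.uint8)); uv=(q+.5)/4-.5+[x0,y0]; print('plate',uv.round(1).tolist(),a)
print(ray(d,uv,.03).round(4).tolist())
print([int(g[k*10,300]) for k in range(52)])
bm=cv2.inRange(g,30,78)|(g>165).astype(np.uint8)*255
bm=cv2.morphologyEx(bm,cv2.MORPH_CLOSE,np.ones((15,15)));bm=cv2.morphologyEx(bm,cv2.MORPH_OPEN,np.ones((15,15)))
q,a=quad(bm);uv=(q+.5)/4-.5+[x0,y0]; print('base',uv.round(1).tolist(),a);print(ray(d,uv,.015).round(4).tolist())
E
```

```text
plate [[255.7, 150.4], [270.4, 211.5], [212.7, 217.1], [203.7, 153.7]] 55486.0
[[0.4887, -0.0676, 0.03], [0.5801, 0.0832, 0.03], [0.6843, 0.0116, 0.03], [0.5907, -0.1419, 0.03]]
[107, 108, 107, 108, 107, 108, 106, 106, 113, 53, 58, 56, 60, 197, 189, 188, 186, 186, 187, 190, 192, 194, 193, 192, 191, 191, 192, 194, 194, 194, 193, 190, 191, 189, 187, 191, 191, 195, 147, 51, 56, 56, 56, 62, 56, 112, 108, 108, 110, 109, 107, 109]Traceback (most recent call last):
  File "<stdin>", line 12, in <module>
  File "h.py", line 31, in quad
    l=cv2.fitLine(P[k].astype(np.float32),cv2.DIST_HUBER,0,.01,.01).ravel(); L.append(l)
      ~~~~~~~~~~~^^^^^^^^^^^^^^^^^^^^^^^^^^^^^^^^^^^^^^^^^^^^^^^^^^
cv2.error: OpenCV(4.12.0) /io/opencv/modules/imgproc/src/linefit.cpp:50: error: (-215:Assertion failed) count > 0 in function 'fitLine2D_wods'
```

View pics/crop0.png

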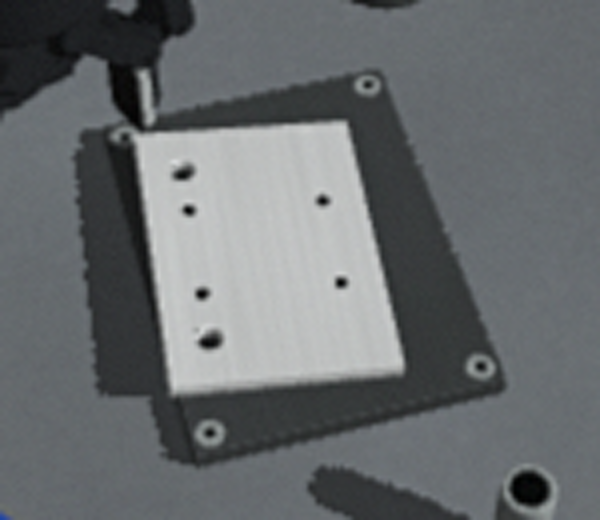

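```bash
cat > m.py <<'E'
from h import *
def blob(g,c,r,dark=True):
    x,y=int(round(c[0])),int(round(c[1])); p=g[y-r:y+r+1,x-r:x+r+1].astype(float)
    ref=np.percentile(p,85 if dark else 30); w=np.clip((ref-p if dark else p-ref)-15,0,None)
    Y,X=np.mgrid[-r:r+1,-r:r+1]; return np.array([x+(w*X).sum()/w.sum(),y+(w*Y).sum()/w.sum()])
def frame(S):  # S: 4 pts  (+x-y),(-x-y),(-x+y),(+x+y)
    c=S.mean(0); v=(S[3]-S[0]+S[2]-S[1])[:2]; yaw=np.arctan2(v[1],v[0])-np.pi/2
    return c[:2],yaw
def Rz(a): return np.array([[np.cos(a),-np.sin(a)],[np.sin(a),np.cos(a)]])
E
python3 - <<'E'
from m import *
d=grab('scene'); im=d['color']
x0,y0=170,120
cr=cv2.resize(im[y0:250,x0:320],None,fx=4,fy=4,interpolation=cv2.INTER_CUBIC)
g=cv2.cvtColor(cr,cv2.COLOR_BGR2GRAY)
T=lambda p:(np.array(p)+.5)/4-.5+[x0,y0]
s=np.array([blob(g,c,18,False) for c in [(125,136),(368,84),(480,366),(209,432)]]); print(s.round(1).tolist())
S=ray(d,T(s),.015); print(S.round(4).tolist(), [np.linalg.norm(S[i]-S[i-1]).round(4) for i in range(4)])
c,yaw=frame(S); print('base',c,yaw)
hs=np.array([blob(g,c,17) for c in [(210,338),(183,171)]]); print(hs.round(1).tolist())
H=ray(d,T(hs),.0344); print('holes top',H, np.linalg.norm(H[0]-H[1]))
v=(H[0]-H[1])[:2]; py=np.arctan2(v[1],v[0])-np.pi/2
mid=H.mean(0)[:2]; pc=mid-Rz(py)@[.0395,0]
print('plate',pc,py,'rel in base',Rz(-yaw)@(pc-c),py-yaw)
for n,l in(('pinL',(.04,.06)),('pinR',(.04,-.06))): print(n,c+Rz(yaw)@l)
E
```

```text
[[130.4, 136.8], [366.7, 81.6], [480.1, 366.3], [209.7, 433.2]]
[[0.587, -0.1545, 0.015], [0.4467, -0.093, 0.015], [0.5401, 0.1048, 0.015], [0.6813, 0.0387, 0.015]] [np.float64(0.215), np.float64(0.1532), np.float64(0.2187), np.float64(0.1559)]
base [ 0.56377699 -0.02601278] -0.44736472344086664
[[210.5, 340.7], [183.4, 172.9]]
holes top [[ 0.65044119  0.00284742  0.0344    ]
 [ 0.58859925 -0.0985799   0.0344    ]] 0.11879363585071077
plate [ 0.58579468 -0.02730321] -0.5475336022527775 rel in base [0.02040916 0.00836122] -0.10016887881191083
pinL [0.62579607 0.01077899]
pinR [ 0.57388514 -0.09741184]
```

Emit:
{"fn": "play_rows", "kwargs": {
  "series": [
    [0,0,0,0,0,-0.205,1],
    [0,0,0,0,0,-0.205,1],
    [0,0,0,0,0,-0.205,1],
    [0,0,0,0,0,-0.205,1],
    [0,0,0,0,0,-0.205,1],
    [0,0,0,0,0,-0.205,1],
    [0,0,0,0,0,-0.205,1],
    [0,0,0,0,0,0,1]
  ]
}}

```text
t: 1.25
tcp_pos: [0.7249, -0.0004, 0.3036]
ee_rot: [-0.0, 0.221, 0.975, 0.0]
wrist_force: [-0.4, -0.4, 0.6]
finger_gap: 0.0853
gripper_force: 0.0
```

Emit:
{"fn": "play_rows", "kwargs": {
  "series": [
    [0.06,-0.39,0,0,0,0,1],
    [0.06,-0.39,0,0,0,0,1],
    [0,0,0,0,0,0,1],
    [0,0,0,0,0,0,1]
  ]
}}

```text
t: 1.75
tcp_pos: [0.6721, -0.078, 0.3042]
ee_rot: [0.0, 0.221, 0.975, 0.0]
wrist_force: [-0.2, 0.5, 0.8]
finger_gap: 0.0853
gripper_force: 0.0
```

```bash
python3 - <<'E'
from h import *
w=grab('wrist','w1.png');s=grab('scene','s1.png')
cv2.imwrite('pics/v1.png',np.hstack([cv2.resize(w['color'],(400,300)),s['color'][60:360,100:500]]))
t=env.sense();print(t['tcp_pos'],t['ee_rot'],env.tips_ahead)
E
```

```text
[ 0.67233892 -0.07699339  0.30397893] [1.77186790e-04 2.20031118e-01 9.75492757e-01 3.96376039e-04] 0.0726
```

View pics/w1.png

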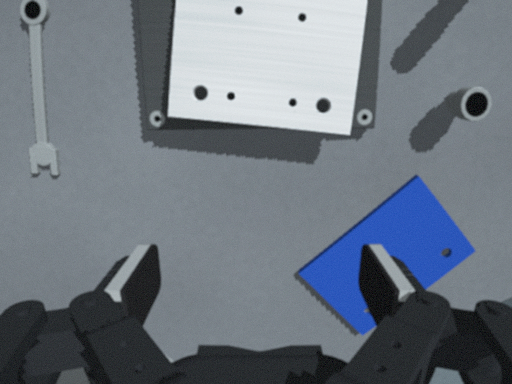

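```bash
python3 - <<'E'
from m import *
s=grab('scene');w=grab('wrist')
c=np.array([.56378,-.02601]);yaw=-.447
loc=lambda P:((P[:,:2]-c)@Rz(yaw)*1000).round(1).tolist()
print('blue',loc(ray(s,[(132,227),(90,270),(165,318),(200,268)],.008)))
print('scr scene',loc(ray(s,[(170+124/4,120+136/4),(262,141),(290,211),(222,228)],.015)))
g=cv2.cvtColor(w['color'],cv2.COLOR_BGR2GRAY)
sc=[blob(g,p,9,False) for p in [(157,118),(365,117)]];print('scr wrist',loc(ray(w,sc,.015)))
print('holes wrist',loc(ray(w,[blob(g,p,10) for p in[(201,92),(323,105)]],.0344)))
print('tool',loc(env.sense()['tcp_pos'][None]))
E
```

```text
blue [[266.3, 50.7], [359.2, 128.7], [228.1, 267.2], [143.0, 184.8]]
scr scene [[79.5, -106.1], [-77.4, -107.4], [-78.8, 107.4], [78.1, 109.3]]
scr wrist [[79.0, -108.8], [77.4, 109.5]]
holes wrist [[53.2, -57.1], [65.1, 61.6]]
tool [[119.9, 0.9]]
```

Emit:
{"fn": "play_rows", "kwargs": {
  "series": [
    [0,0,0.45,0,0,0,1],
    [0,0,0.45,0,0,0,1],
    [0,0,0.45,0,0,0,1],
    [0,0,0.35,0,0,0,1],
    [0,0,0.08,0,0,0,1],
    [0,0,0,0,0,0,1],
    [0,0,0,0,0,0,1]
  ]
}}

```text
t: 2.82
tcp_pos: [0.6729, -0.0782, 0.0922]
ee_rot: [0.001, 0.22, 0.975, 0.0]
wrist_force: [0.6, -0.4, -0.2]
finger_gap: 0.0854
gripper_force: 0.0
```

Emit:
{"fn": "play_rows", "kwargs": {
  "series": [
    [0,0,0.03,0,0,0,1],
    [0,0,0.03,0,0,0,1],
    [0,0,0,0,0,0,1],
    [0,0,0,0,0,0,1]
  ]
}}

```text
t: 3.32
tcp_pos: [0.6718, -0.0784, 0.0831]
ee_rot: [-0.0, 0.22, 0.975, -0.0]
wrist_force: [0.0, 0.1, 0.3]
finger_gap: 0.0851
gripper_force: 0.0
```

Emit:
{"fn": "play_rows", "kwargs": {
  "series": [
    [0,0,0.025,0,0,0,1],
    [0,0,0.025,0,0,0,1],
    [0,0,0.02,0,0,0,1],
    [0,0,0,0,0,0,1],
    [0,0,0,0,0,0,1]
  ]
}}

```text
t: 3.95
tcp_pos: [0.6718, -0.0784, 0.0747]
ee_rot: [0.0, 0.22, 0.975, -0.0]
wrist_force: [0.5, 0.1, -0.4]
finger_gap: 0.0858
gripper_force: 0.0
```

Emit:
{"fn": "play_rows", "kwargs": {
  "series": [
    [0,0,0.02,0,0,0,1],
    [0,0,0,0,0,0,1],
    [0,0,0,0,0,0,1]
  ]
}}

```text
t: 4.32
tcp_pos: [0.6718, -0.0784, 0.0723]
ee_rot: [0.0, 0.22, 0.975, -0.0]
wrist_force: [-0.6, 0.6, -0.5]
finger_gap: 0.0855
gripper_force: 0.0
```

Emit:
{"fn": "play_rows", "kwargs": {
  "series": [
    [0,0,0.03,0,0,0,1],
    [0,0,0.03,0,0,0,1],
    [0,0,0,0,0,0,1],
    [0,0,0,0,0,0,1]
  ]
}}

```text
t: 4.82
tcp_pos: [0.6718, -0.0784, 0.065]
ee_rot: [-0.0, 0.22, 0.975, -0.0]
wrist_force: [0.3, -0.3, -0.2]
finger_gap: 0.085
gripper_force: 0.0
```

Emit:
{"fn": "play_rows", "kwargs": {
  "series": [
    [0,0,0.02,0,0,0,1],
    [0,0,0.02,0,0,0,1],
    [0,0,0,0,0,0,1],
    [0,0,0,0,0,0,1]
  ]
}}

```text
t: 5.32
tcp_pos: [0.6718, -0.0784, 0.0603]
ee_rot: [-0.0, 0.22, 0.975, -0.0]
wrist_force: [-0.4, -0.3, -0.1]
finger_gap: 0.0852
gripper_force: 0.0
```

Emit:
{"fn": "play_rows", "kwargs": {
  "series": [
    [0,0,-0.143,0,0,0,1],
    [0.05,0,0,0,0,0,1],
    [0.05,0,0,0,0,0,1],
    [0.025,0,0,0,0,0,1],
    [0.025,0,0,0,0,0,1],
    [0.025,0,0,0,0,0,1],
    [0.025,0,0,0,0,0,1],
    [0,0,0,0,0,0,1]
  ]
}}

```text
t: 6.32
tcp_pos: [0.65, -0.0679, 0.0774]
ee_rot: [-0.0, 0.22, 0.976, -0.0]
wrist_force: [0.6, 0.2, 0.4]
finger_gap: 0.0853
gripper_force: 0.4
```

```bash
cat > look.py <<'E'
from m import *
import sys
c=np.array([.5642,-.0255]);yaw=-.441
loc=lambda P:((np.atleast_2d(P)[:,:2]-c)@Rz(yaw)*1000).round(1).tolist()
w=grab('wrist',sys.argv[1]+'w.png');s=grab('scene')
cr=cv2.resize(s['color'][120:250,170:320],None,fx=4,fy=4,interpolation=cv2.INTER_CUBIC)
cv2.imwrite('pics/'+sys.argv[1]+'v.png',np.vstack([cr]))
t=env.sense();print('tool',loc(t['tcp_pos']),t['tcp_pos'],t['wrist_force'])
E
python3 look.py a
```

```text
tool [[95.8, -1.8]] [ 0.65000404 -0.06804196  0.07737426] [ 1.10820971 -0.05838503  0.02384514]
```

View pics/aw.png

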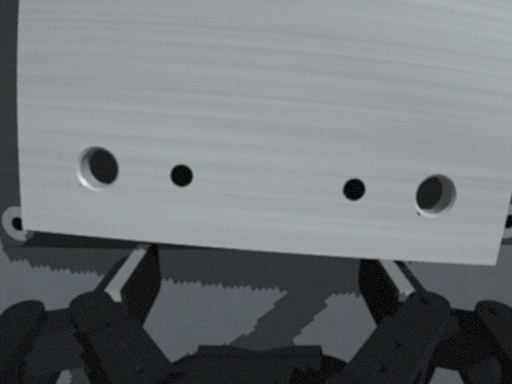

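Emit:
{"fn": "play_rows", "kwargs": {
  "series": [
    [0.025,0,0,0,0,0,1],
    [0.025,0,0,0,0,0,1],
    [0.025,0,0,0,0,0,1],
    [0,0,0,0,0,0,1]
  ]
}}

```text
t: 6.92
tcp_pos: [0.6415, -0.0641, 0.0774]
ee_rot: [-0.0, 0.22, 0.976, -0.0]
wrist_force: [-0.3, -1.0, 0.1]
finger_gap: 0.0855
gripper_force: 0.3
```

```bash
cat >> look.py <<'E'
def holes(w,zs):
    g=cv2.cvtColor(w['color'],cv2.COLOR_BGR2GRAY)
    m=(g>115).astype(np.uint8); cs=cv2.findContours(m,cv2.RETR_EXTERNAL,cv2.CHAIN_APPROX_NONE)[0]
    P=max(cs,key=cv2.contourArea); f=np.zeros_like(g); cv2.drawContours(f,[P],-1,255,-1)
    # hole = ring of changed brightness; use flat-field difference
    bg=cv2.medianBlur(g,91 if False else 71); d=((cv2.absdiff(g,bg)>22)&(cv2.erode(f,np.ones((9,9)))>0)).astype(np.uint8)
    d=cv2.morphologyEx(d,cv2.MORPH_CLOSE,np.ones((7,7)))
    out=[]
    for k in cv2.findContours(d,cv2.RETR_EXTERNAL,cv2.CHAIN_APPROX_NONE)[0]:
        if cv2.contourArea(k)>150:
            (x,y),r=cv2.minEnclosingCircle(k); out.append((x,y,r))
    return sorted(out)
for x,y,r in holes(w,0): print((round(x),round(y),round(r,1)),loc(ray(w,[(x,y)],.0344)),loc(ray(w,[(x,y)],.023)))
E
python3 look.py b
```

```text
tool [[86.5, -1.9]] [ 0.64160228 -0.06415379  0.07743233] [ 0.4595492  -0.4844729   0.35076223]
(42, 224, 16.3) [[62.0, -82.8]] [[66.8, -90.9]]
(100, 177, 22.0) [[43.8, -57.4]] [[46.8, -63.1]]
(183, 182, 12.1) [[45.5, -28.3]] [[48.7, -31.0]]
(353, 190, 11.9) [[48.6, 30.7]] [[52.0, 34.0]]
(433, 194, 23.8) [[50.0, 59.8]] [[53.6, 66.0]]
(484, 245, 15.6) [[70.7, 83.9]] [[76.4, 92.5]]
```

Emit:
{"fn": "play_rows", "kwargs": {
  "series": [
    [0.02,0,0,0,0,0,1],
    [0.02,0,0,0,0,0,1],
    [0,0,0,0,0,0,1]
  ]
}}

```text
t: 7.4
tcp_pos: [0.6374, -0.062, 0.0774]
ee_rot: [-0.0, 0.22, 0.976, -0.0]
wrist_force: [0.9, -0.5, -1.2]
finger_gap: 0.0854
gripper_force: 0.5
```

```bash
python3 look.py c
```

```text
tool [[81.9, -2.0]] [ 0.637385   -0.06223009  0.07738604] [ 0.03092993 -0.88904425 -0.86545132]
(44, 230, 15.9) [[59.6, -82.2]] [[64.6, -90.4]]
(99, 183, 22.7) [[41.5, -57.9]] [[44.7, -63.5]]
(183, 185, 12.1) [[42.2, -28.1]] [[45.5, -30.8]]
(353, 190, 11.9) [[44.1, 30.8]] [[47.6, 34.0]]
(433, 194, 24.0) [[45.4, 60.0]] [[49.0, 66.2]]
(492, 250, 19.2) [[68.2, 87.9]] [[74.1, 96.9]]
```

View pics/cw.png

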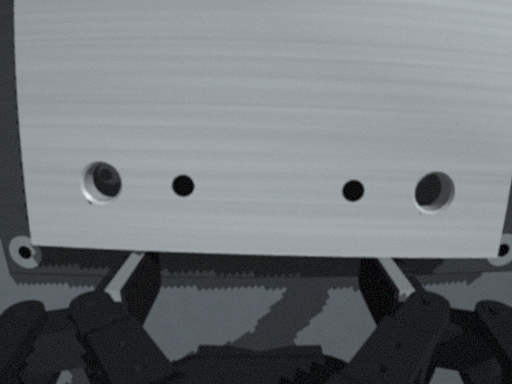

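Emit:
{"fn": "play_rows", "kwargs": {
  "series": [
    [0.015,0,0,0,0,0,1],
    [0.015,0,0,0,0,0,1],
    [0,0,0,0,0,0,1]
  ]
}}

```text
t: 7.88
tcp_pos: [0.6339, -0.0604, 0.0774]
ee_rot: [-0.0, 0.22, 0.976, -0.0]
wrist_force: [-0.6, 0.0, -0.2]
finger_gap: 0.0854
gripper_force: 0.0
```

```bash
python3 look.py d; python3 -c "
import cv2,numpy as np
w=cv2.imread('pics/dw.png');a=cv2.resize(w[140:260,30:170],(400,343),interpolation=2);b=cv2.resize(w[140:260,370:510],(400,343),interpolation=2)
cv2.imwrite('pics/dz.png',np.hstack([a,b])*1)"
```

```text
tool [[78.2, -1.8]] [ 0.63419238 -0.06050568  0.07741153] [-1.07581909  0.14099589 -0.71479633]
(63, 226, 16.3) [[53.9, -74.5]] [[58.8, -81.8]]
(112, 183, 21.2) [[37.6, -53.4]] [[40.8, -58.7]]
(189, 183, 11.3) [[37.6, -25.9]] [[40.8, -28.4]]
(348, 184, 11.1) [[37.9, 28.7]] [[41.1, 31.8]]
(424, 184, 21.3) [[38.1, 56.2]] [[41.4, 62.0]]
(471, 228, 15.9) [[54.8, 77.0]] [[59.7, 84.9]]
```

View pics/dz.png

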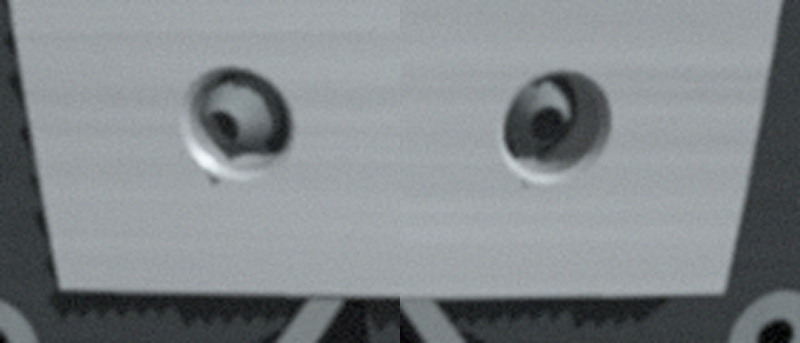

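Emit:
{"fn": "play_rows", "kwargs": {
  "series": [
    [-0.1,0,0,0,0,0,1],
    [-0.15,0,0,0,0,0,1],
    [0,0,-0.4,0,0,0,1],
    [0,0,-0.4,0,0,0,1],
    [0,0,-0.4,0,0,0,1],
    [0,0,0,0,0,0,1],
    [0,0,0,0,0,0,1]
  ]
}}

```text
t: 8.85
tcp_pos: [0.6616, -0.074, 0.2213]
ee_rot: [0.0, 0.22, 0.975, -0.0]
wrist_force: [0.5, -0.6, 0.3]
finger_gap: 0.0854
gripper_force: 0.0
```

```bash
python3 look.py e; python3 - <<'E'
from m import *
w=cv2.imread('pics/ew.png'); s=grab('side','e_side.png')['color'][170:290,160:300]
v=cv2.imread('pics/ev.png')
cv2.imwrite('pics/ez.png',np.hstack([cv2.resize(w,(400,300)),cv2.resize(s,(350,300),interpolation=2)]))
E
```

```text
tool [[108.2, -2.2]] [ 0.66111743 -0.07370324  0.22015058] [ 0.62625794  0.03505347 -0.11943174]
(6, 192, 20.6) [[116.8, -213.9]] [[120.3, -223.3]]
(420, 60, 37.7) [[15.8, 115.2]] [[14.9, 120.4]]
```

View pics/ez.png

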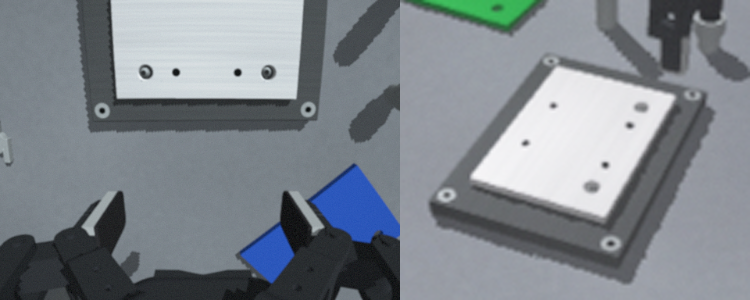

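```bash
cat > f.py <<'E'
from m import *
c=np.array([.5642,-.0255]);yaw=-.441
W=lambda x,y,z:np.r_[c+Rz(yaw)@[x,y],z]
loc=lambda P:((P[:,:2]-c)@Rz(yaw)*1000)
S={n:grab(n) for n in('scene','side')}; U={}
X0=40
# blind threads about (+-?,+-30), and base screws (78,108,z15) as a check
pts=[W(x*.001,y*.001,.023) for x,y in((TX,30) for TX in(40,-35)) ] if 0 else None
for n,d in S.items():
    g=cv2.cvtColor(d['color'],cv2.COLOR_BGR2GRAY)
    q0=proj(d,[W(x,y,.023) for x,y in((-.08,-.1),(.08,-.1),(.08,.1),(-.08,.1))])
    f=np.zeros_like(g);cv2.fillConvexPoly(f,q0.astype(int),255)
    K=8;x,y,w,h=cv2.boundingRect(q0.astype(int));G=cv2.resize(g[y:y+h,x:x+w],None,fx=K,fy=K,interpolation=cv2.INTER_CUBIC)
    T=lambda p:(np.array(p)+.5)/K-.5+[x,y]
    m=((G>140)&(cv2.resize(f[y:y+h,x:x+w],None,fx=K,fy=K)>0)).astype(np.uint8)
    P=max(cv2.findContours(m,cv2.RETR_EXTERNAL,cv2.CHAIN_APPROX_NONE)[0],key=cv2.contourArea)
    F=np.zeros_like(G);cv2.drawContours(F,[P],-1,255,-1);F=cv2.erode(F,np.ones((17,17)))
    dk=((G<150)&(F>0)).astype(np.uint8); out=[]
    for k in cv2.findContours(dk,cv2.RETR_EXTERNAL,cv2.CHAIN_APPROX_NONE)[0]:
        if cv2.contourArea(k)>40: b=cv2.moments(k);out.append(T((b['m10']/b['m00'],b['m01']/b['m00'])))
    U[n]=np.array(out);print(n);print(np.c_[U[n].round(1),loc(ray(d,U[n],.023)).round(1)])
    q,_=quad(m);print('quad',loc(ray(d,T(q),.023)).round(1).tolist())
    sc=[W(a*.078,b*.108,.015) for a in(-1,1) for b in(-1,1)];uv=proj(d,sc);G2=cv2.resize(g,None,fx=4,fy=4,interpolation=cv2.INTER_CUBIC)
    bb=np.array([blob(G2,(p+.5)*4-.5,20,False) for p in uv]);print('screws',loc(ray(d,(bb+.5)/4-.5,.015)).round(1).tolist())
E
python3 f.py
```

```text
scene
[[233.5 205.2  40.8  63. ]
 [229.8 194.   41.2  31.6]
 [263.4 186.4 -38.7  32. ]
 [223.6 173.3  40.6 -28.9]
 [256.1 166.4 -39.  -28.2]
 [221.2 164.3  39.8 -56.6]]
quad [[-64.0, -87.0], [-62.2, 95.1], [66.1, 94.7], [65.1, -86.7]]
screws [[-78.4, -111.8], [-78.2, 107.2], [72.8, -110.6], [78.5, 108.0]]
side
[[236.3 244.4  40.3 -58.9]
 [241.6 235.5  40.1 -28.1]
 [209.7 226.8 -40.1 -28. ]
 [251.4 219.7  40.2  31.8]
 [256.1 212.6  40.7  61.2]
 [220.9 211.8 -39.7  31.7]
 [219.9 193.8 -73.7  98.2]]
quad [[-67.7, 95.4], [66.6, 92.9], [66.1, -90.2], [-66.2, -90.1]]
screws [[-79.5, -107.6], [-70.2, 102.7], [78.1, -107.6], [76.4, 116.4]]
```

```bash
python3 -c "
from h import *
print(env.sign_off())"
```

```text
the job is handed in; nothing more can be done
None
```

The plate was pushed until both holes dropped over the pins, and the camera check shows it flat to about 0.3 mm, square, and about 1.8 mm off centre in y (within the 2 mm hole play). I kept the arm clear of the sockets, wrench and flange, and handed the job in at about 9 s with the gripper clear.

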